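# Ready the sample cup and the sweets scoop

### The arm

A 7-joint arm with a two-finger parallel gripper is mounted at the origin on the work surface. World frame = base frame: x ahead of the robot, y to its left, z up, the work surface at z = 0. Lengths are in m, angles in rad, forces in N, time in s.
With the tool pointing down it reaches from about 0.35 to 0.9 m from the base axis. Payload 8.1 kg.
Tool frame: the origin (TCP) lies at the very end of the fingers, on their centre line; the grasp point (between the pads) lies 19 mm behind it; x points along the fingers, y is the direction in which the jaws open and shut, and the axes are right-handed (so a half turn about x gives the same grasp; the last joint's range is limited). The gripper opens to 92 mm and grips with 3 to 60 N. Pads are 19 mm wide; open, the fingers measure 130 mm over their backs; the gripper's body (75 mm by 190 mm) begins 47 mm behind the grasp point.
Start: joints at [-1.237, 0.434, 0.025, 1.573, -0.012, 1.134, -0.075], TCP at [0.264, 0.566, 0.227] pointing down, gripper open.
Joint ranges: [-2.62, 2.62], [-0.44, 2.09], [-1.27, 1.32], [0.08, 2.57], [-1.32, 4.46], [0.12, 2], [-2.74, 2.74]. Speed limits (rad/s): [2.22, 2.22, 3.01, 3.01, 3.14, 3.14, 3.14].

### API

Orientations are given as a rotation vector (axis times angle).
In Python, from cell import * gives the robot as it stands.
- The arm moves only by the shell command python3 -m handwheel 'ROWS' [FORCE]. ROWS is JSON, a list of rows, each a list of 7 numbers: the opening, from 0 (shut) to 1 (fully open), then the shift along the tool's x, y, z in m, then the turn, a rotation vector about the tool's x, y, z in rad. A call has 1 to 10 rows; each row shifts and turns the commanded pose from where the row before left it, along the tool's axes as they then stand; what a row does not reach is not made up. A row lasts 1/10 s, in which the tool goes at most 50 mm and 8.59 degrees, less where a joint would pass 70% of its speed; a pose out of reach is approached as far as the arm can. A call is refused whole if a number of a shift passes 0.05 or a number of a turn 0.15, either way. A call with a gripper value outside its range is refused whole. The fingers move at their own pace and stop on an object; FORCE is the grip in N (left out, the last holds). Time passes only in rows, so rows that do not move let the fingers close. It gives the time, the measured TCP pose, the force and the opening at its end, in the units of the state.
- observe(): the state, without advancing time (a new reading comes with each control period).
- get_image(name): name is "scene" or "side" or "wrist"; returns (picture, depth): 480x640x3 uint8, blue, green, red; 480x640 float32, m along the optical axis (not along the pixel's ray), 0 where there is no reading.
- get_calibration(name): a dict with "camera_matrix" (3x3 intrinsics, pixels), "k1" (the pictures are not rectified: a ray, as slopes to the right and down, at radius r is drawn at 1 + k1 r^2 times it, then the intrinsics apply), "pose" (4x4, takes a point from camera to world coordinates). Camera axes: x right, y down, z forward; pixel columns grow to the right and rows downward; lengths in m; the calibration is good to about 2 mm. A picture is of the moment at which its call begins: read the wrist's pose just before it. get_calibration takes no time and is no camera call; for the wrist camera it gives the pose at the moment of the call.
- sign_off(): hands the job in, once; it reports no verdict.
The state is a dict: "clock": time; "joints": joint angles; "dq": joint speeds; "joint_efforts": joint torques, N m; "position": TCP position; "ee_rot": TCP orientation; "force": force on the tool from outside, world axes, zero at the start; "ft_torque": the same for the moment, N m; "width": opening from 0.0 (shut) to 1.0 (fully open).
Only numpy, scipy, OpenCV 4.12 (cv2) and the standard library are available. Lean on these libraries where they do the work, as an engineer would, in place of code of your own. Each camera call takes 0.05 s, during which the arm holds its last target. There are 200 camera calls.

### The job

Set the small blue sample cup down upright in the middle of the wooden pedestal, without dropping it, and let it go. Then draw the green-handled scoop out of its slanted holder, turn it level with its open side up, and finish while holding it still like that, with its bowl centred a few centimetres above the cup and only your gripper carrying it. Leave everything else alone.

Things in the scene. Friction and masses are not known exactly. Their poses are not given: they have to be found in the camera images.
- cup: Small open blue ceramic sample cup, 54 mm across at the rim, somewhat narrower at the foot, 55 mm tall, wall 4 mm, about 90 g. Loose, standing upright on the table. Origin: centre of its underside; z up.
- pedestal: Small round dark-wood display pedestal, fixed to the table: a flat top disc 72 mm across and 10 mm thick, 80 mm above the table, on a narrow stem with a foot 84 mm across. Origin: centre of its underside.
- pedestal_top (a point): Centre of the pedestal's flat top, 80 mm above the table; z up.
- holder: Fixed wooden scoop holder: a square tube slanting 45 deg on a dark 130 x 90 x 10 mm base plate, its open mouth facing up and towards the holder's +x. Inside 60 mm wide, 46 mm high, 85 mm deep along the slope, walls 5 mm; top edge 115 mm above the table. Origin: on the table under the plate; z up, x the level direction in which the handle rises, roughly away from the robot.
- holder_mouth (a point): Centre of the holder's open mouth, 94 mm above the table. The scoop is drawn out past it along the 45 deg slope; its bowl is free after 85 mm.
- scoop: Loose steel scoop, 200 mm, about 120 g. Bowl down in the holder, handle slanting up out of it at 45 deg. Origin: middle of the green handle, 50 mm outside the mouth. x along the handle away from the bowl, z out of the bowl's open side (up when level). Handle x -65 to 65 mm, 20 wide (y), 12 thick (z). Bowl x -135 to -65, 50 wide, z -30 to +6, front end open. Mass centre near x -62, z -10.
- scoop_bowl (a point): Centre of the underside of the scoop's bowl: (-100, 0, -30) mm in the scoop's frame.
- honey_jar: Bystander, to be left alone: closed amber honey jar with brass lid, 54 mm across, 70 mm tall. Origin: centre of its underside.
- jam_jar: Bystander, to be left alone: closed dark red jam jar with white lid, 54 mm across, 70 mm tall. Origin: centre of its underside.
- white_cup: Bystander, to be left alone: white cup, same shape as the blue one (54 mm across, 55 mm tall); not the one wanted. Origin: centre of its underside.
- carrot_pack: Bystander, to be left alone: flat orange pack with a white band, 60 x 110 x 35 mm. Origin: centre of its underside.
- sweet_bowl: Bystander, to be left alone: mint green bowl, 110 mm across, 45 mm tall. Origin: centre of its underside.
- tea_tin: Bystander, to be left alone: pink round tin with a pale lid, 70 mm across, 90 mm tall. Origin: centre of its underside.
- gift_box: Bystander, to be left alone: square white gift box with pink lid, 84 x 84 x 54 mm. Origin: centre of its underside.
Things that resemble listed ones, but are neither listed nor needed, are in the scene too. Leave any orange or yellow look-alike of the holder alone.

How it is judged:
By the outcome, as a careful person would: the job done as asked, in the order asked, and still so for the second after the job is handed in, while the arm keeps its last pose, push and grip.
It also fails if it takes over 59 s, if anything falls off the work surface, if the arm or the gripper's body presses on something with over 40 N, if the wrist force passes 120 N, or if a joint passes its speed limit or range.

## Working session

There is one attempt and no reset: what is moved stays moved. The work goes in short steps, Python scripts to look and compute and a shell command to move; the robot and the scene stay as the last step left them, time stands still between calls to the robot, and variables do not carry over. Pictures are saved under pics/ and viewed, about 8 in all and at most 12, crops included, and the job is handed in when it is done.

```bash
ls; mkdir -p pics
cat > h.py <<'E'
from cell import *
import numpy as np, cv2
from scipy.spatial.transform import Rotation as R
def cloud(name):
    im,d=get_image(name); c=get_calibration(name)
    K=np.array(c["camera_matrix"]);k1=c["k1"];T=np.array(c["pose"])
    v,u=np.mgrid[0:480,0:640].astype(np.float32)
    p=cv2.undistortPoints(np.stack([u.ravel(),v.ravel()],1)[:,None],K,np.array([k1,0,0,0,0.]))[:,0]
    P=np.c_[p*d.reshape(-1,1),d.ravel()]@T[:3,:3].T+T[:3,3]
    P[d.ravel()==0]=np.nan
    return im,d,P.reshape(480,640,3)
E
python3 - <<'E'
from h import *
s=observe(); print({k:np.round(v,3).tolist() for k,v in s.items()})
for n in("scene","side"):
    im,d,P=cloud(n); cv2.imwrite(f"pics/{n}0.png",im); np.savez(f"pics/{n}0.npz",im=im,P=P)
    print(n,np.round(get_calibration(n)["pose"],2).tolist(),(d>0).mean())
E
```

```text
pics
{'clock': 0.0, 'joints': [-1.237, 0.435, 0.025, 1.574, -0.012, 1.134, -0.075], 'dq': [-0.0, -0.002, 0.001, 0.0, 0.002, 0.001, -0.001], 'joint_efforts': [0.001, -66.785, 0.986, -31.445, -0.06, 0.043, 0.0], 'position': [0.264, 0.566, 0.226], 'ee_rot': [0.341, 1.544, -0.344], 'force': [-0.292, -0.138, 0.045], 'ft_torque': [-0.014, -0.012, -0.007], 'width': 0.997}
scene [[-0.56, 0.71, -0.43, 0.96], [0.83, 0.47, -0.3, 0.3], [-0.01, -0.53, -0.85, 1.02], [0.0, 0.0, 0.0, 1.0]] 0.995986328125
side [[0.91, -0.24, 0.35, -0.04], [-0.42, -0.48, 0.77, -1.18], [-0.01, -0.85, -0.53, 0.92], [0.0, 0.0, 0.0, 1.0]] 0.9296647135416667
```

View pics/scene0.png

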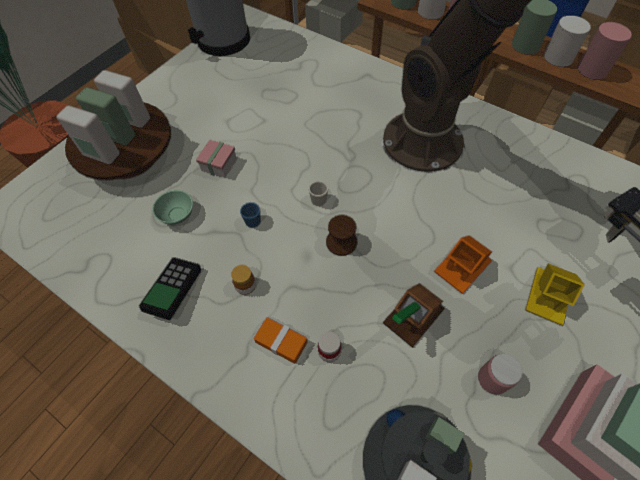

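View pics/side0.png

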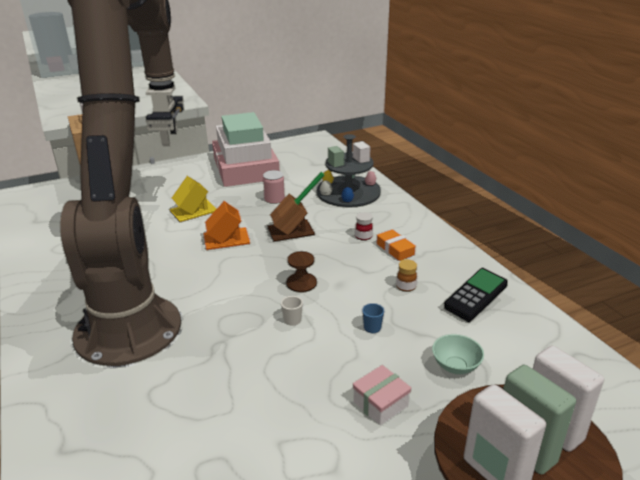

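The scene view shows the blue cup at (251,215), pedestal at (342,230), brown holder at (413,315) with the green handle at (407,313), and orange and yellow look-alikes to the right. The side view shows the cup at (373,319), pedestal at (301,265), holder at (290,215) and handle at (310,188). Next I measure them.

Run:
```python
from h import *
def load(n):
    z=np.load(f"pics/{n}0.npz"); return cv2.cvtColor(z["im"],cv2.COLOR_BGR2HSV),z["P"]
def box(P,m,u0,u1,v0,v1):
    b=np.zeros(m.shape,bool); b[v0:v1,u0:u1]=1; b&=m&np.isfinite(P[...,2]); return P[b]
def rep(l,Q):
    if len(Q)<5: print(l,len(Q));return
    print(l,len(Q),"min",Q.min(0).round(3),"max",Q.max(0).round(3),"med",np.median(Q,0).round(3))
for n,bx in (("scene",dict(cup=(236,266,198,232),ped=(322,362,210,258),scoop=(380,445,285,345),hold=(380,445,280,345),wc=(305,332,178,210))),("side",dict(cup=(358,388,300,335),ped=(283,322,248,294),scoop=(285,330,168,212),hold=(262,318,190,240),wc=(278,306,296,326)))):
    H,P=load(n); h,s,v=[H[...,i] for i in range(3)]
    blue=(h>98)&(h<125)&(s>110); green=(h>50)&(h<85)&(s>120); brown=((h<15)|(h>172))&(s>90)&(v<160)
    Q=box(P,blue,*bx["cup"]); rep(n+" cup",Q)
    T=Q[Q[:,2]>0.047]; rep("  rim",T); 
    if len(T)>5: print("  rim circle",cv2.minEnclosingCircle(T[:,:2].astype(np.float32)))
    Q=box(P,brown,*bx["ped"]);T=Q[(Q[:,2]>0.074)&(Q[:,2]<.09)]; rep("  ped top",T); print("  circ",cv2.minEnclosingCircle(T[:,:2].astype(np.float32)))
    Q=box(P,green,*bx["scoop"]); rep(n+" scoop",Q)
    m=Q.mean(0);U,S,V=np.linalg.svd(Q-m,full_matrices=False); print("  axis",V.round(3).tolist(),"std",(S/len(Q)**.5).round(4))
    t=(Q-m)@V[0]; print("  ends",(m+V[0]*t.min()).round(3),(m+V[0]*t.max()).round(3))
    Q=box(P,brown,*bx["hold"]);T=Q[(Q[:,2]<.015)&(Q[:,2]>.004)]; rep(n+" plate",T); print("  rect",cv2.minAreaRect(T[:,:2].astype(np.float32)))
    rep("  holder",Q[Q[:,2]>.02]); Q=box(P,s>=0,*bx["wc"]);rep("white",Q[Q[:,2]>.02])
```

```text
scene cup 240 min [ 0.502 -0.275  0.002] max [ 0.552 -0.224  0.06 ] med [ 0.527 -0.252  0.037]
  rim 80 min [ 0.502 -0.275  0.047] max [ 0.552 -0.224  0.06 ] med [ 0.535 -0.247  0.053]
  rim circle ((0.527211606502533, -0.2504286468029022), 0.0267749335616827)
  ped top 436 min [ 0.413 -0.045  0.074] max [0.482 0.022 0.088] med [ 0.45  -0.011  0.081]
  circ ((0.4479943811893463, -0.011492190882563591), 0.03484755754470825)
scene scoop 254 min [0.536 0.206 0.009] max [0.629 0.251 0.186] med [0.593 0.237 0.157]
  axis [[0.653, -0.067, 0.755], [0.624, -0.517, -0.586], [0.429, 0.854, -0.295]] std [0.0404 0.0108 0.0052]
  ends [0.506 0.245 0.053] [0.622 0.233 0.188]
scene plate 526 min [0.467 0.194 0.004] max [0.593 0.296 0.015] med [0.568 0.252 0.011]
  rect ((0.5253989696502686, 0.24534255266189575), (0.08671652525663376, 0.12791708111763), 81.76884460449219)
  holder 643 min [0.468 0.206 0.022] max [0.573 0.287 0.118] med [0.523 0.253 0.085]
white 303 min [ 0.34  -0.168  0.02 ] max [ 0.393 -0.115  0.061] med [ 0.363 -0.142  0.043]
side cup 437 min [ 0.499 -0.279  0.004] max [ 0.547 -0.
[... 294 characters left out ...]
 0.08 ]
  circ ((0.4432474970817566, -0.015678072348237038), 0.03623514994978905)
side scoop 147 min [0.538 0.217 0.097] max [0.621 0.244 0.183] med [0.579 0.23  0.143]
  axis [[-0.696, 0.126, -0.707], [-0.346, -0.921, 0.176], [-0.629, 0.368, 0.685]] std [0.0349 0.0041 0.0032]
  ends [0.62  0.223 0.183] [0.54  0.237 0.101]
side plate 402 min [0.453 0.19  0.004] max [0.586 0.294 0.015] med [0.514 0.224 0.01 ]
  rect ((0.5206055641174316, 0.23986953496932983), (0.09023673087358475, 0.1251593828201294), 79.02104187011719)
  holder 852 min [0.46  0.199 0.02 ] max [0.566 0.283 0.116] med [0.51  0.216 0.071]
white 453 min [ 0.336 -0.173  0.02 ] max [ 0.391 -0.114  0.061] med [ 0.364 -0.147  0.043]
```

```bash
cat >> h.py <<'E'
def go(p,Rt=None):
    s=observe(); Rc=R.from_rotvec(s["ee_rot"]); d=np.array(p)-s["position"]
    print("t",s["clock"],"pos",np.round(s["position"],4),"w",round(s["width"],3),"F",np.round(s["force"],1),"tool axes(cols)\n",Rc.as_matrix().round(3))
    print("shift in tool axes",(Rc.inv().apply(d)).round(4))
    if Rt is not None:
        rv=(Rc.inv()*Rt).as_rotvec(); print("turn",rv.round(4),np.degrees(np.linalg.norm(rv)).round(1),"deg; shift after turn",Rt.inv().apply(d).round(4))
def frame(x,y):
    x=np.array(x,float);x/=np.linalg.norm(x);y=np.array(y,float);y-=x*(x@y);y/=np.linalg.norm(y)
    return R.from_matrix(np.c_[x,y,np.cross(x,y)])
E
python3 - <<'E'
from h import *
s=observe();y=R.from_rotvec(s["ee_rot"]).as_matrix()[:,1]
go([.524,-.251,.2],frame([0,0,-1],y)); print(get_calibration("wrist")["pose"].round(3))
E
```

```text
t 0.1 pos [0.2643 0.5659 0.226 ] w 0.999 F [ 0.1  0.4 -0.3] tool axes(cols)
 [[-0.     0.423  0.906]
 [-0.001  0.906 -0.423]
 [-1.    -0.001  0.   ]]
shift in tool axes [ 0.027  -0.6302  0.581 ]
turn [0.     0.0001 0.0014] 0.1 deg; shift after turn [ 0.026  -0.6303  0.581 ]
[[ 0.424  0.877  0.224  0.205]
 [ 0.906 -0.41  -0.106  0.594]
 [-0.001  0.248 -0.969  0.384]
 [ 0.     0.     0.     1.   ]]
```

```bash
python3 -m handwheel '[[1,0,-0.03,0.028,0,0,0],[1,0,-0.03,0.028,0,0,0],[1,0,-0.03,0.028,0,0,0],[1,0,-0.03,0.028,0,0,0],[1,0,-0.03,0.028,0,0,0],[1,0,-0.03,0.028,0,0,0],[1,0,-0.03,0.028,0,0,0],[1,0,-0.03,0.028,0,0,0],[1,0,-0.03,0.028,0,0,0],[1,0,-0.03,0.028,0,0,0]]' 20
python3 -m handwheel '[[1,0,-0.03,0.028,0,0,0],[1,0,-0.03,0.028,0,0,0],[1,0,-0.03,0.028,0,0,0],[1,0,-0.03,0.028,0,0,0],[1,0,-0.03,0.028,0,0,0],[1,0,-0.03,0.028,0,0,0],[1,0,-0.03,0.028,0,0,0],[1,0,-0.03,0.028,0,0,0],[1,0,-0.03,0.02,0,0,0],[1,0,-0.02,0,0,0,0]]'
python3 - <<'E'
from h import *
s=observe();y=R.from_rotvec(s["ee_rot"]).as_matrix()[:,1]
go([.524,-.251,.2],frame([0,0,-1],y))
im,d,P=cloud("wrist");cv2.imwrite("pics/w1.png",im);np.savez("pics/w1.npz",im=im,P=P)
H=cv2.cvtColor(im,cv2.COLOR_BGR2HSV);h,s,v=[H[...,i] for i in range(3)]
m=((h>98)&(h<125)&(s>110)).astype(np.uint8);n,l,st,c=cv2.connectedComponentsWithStats(m)
for i in range(1,n):
    if st[i,4]>300:
        Q=P[l==i];Q=Q[np.isfinite(Q[:,2])];T=Q[(Q[:,2]>.048)&(Q[:,2]<.065)];print(st[i],c[i].round(),np.median(Q,0).round(3))
        if len(T)>9: print(cv2.minEnclosingCircle(T[:,:2].astype(np.float32)),T.min(0),T.max(0))
E
```

```text
clock: 1.1
position: [0.3913, 0.1743, 0.2266]
ee_rot: [0.343, 1.544, -0.343]
force: [1.2, -0.2, 0.2]
width: 1.002
clock: 2.1
position: [0.4902, -0.1934, 0.2264]
ee_rot: [0.343, 1.543, -0.346]
force: [-0.3, -0.2, -0.4]
width: 1.002
t 2.1 pos [ 0.4902 -0.1934  0.2264] w 1.002 F [-0.3 -0.2 -0.4] tool axes(cols)
 [[ 0.     0.425  0.905]
 [-0.002  0.905 -0.425]
 [-1.    -0.002  0.001]]
shift in tool axes [ 0.0266 -0.0377  0.0551]
turn [0.     0.0009 0.0017] 0.1 deg; shift after turn [ 0.0264 -0.0378  0.0551]
[ 260  244   54   62 2526] [287. 275.] [ 0.529 -0.259  0.032]
((0.5228766202926636, -0.25277599692344666), 0.02616625279188156) [ 0.49688272 -0.27817832  0.04801357] [ 0.54713705 -0.22738235  0.05734712]
```

View pics/w1.png

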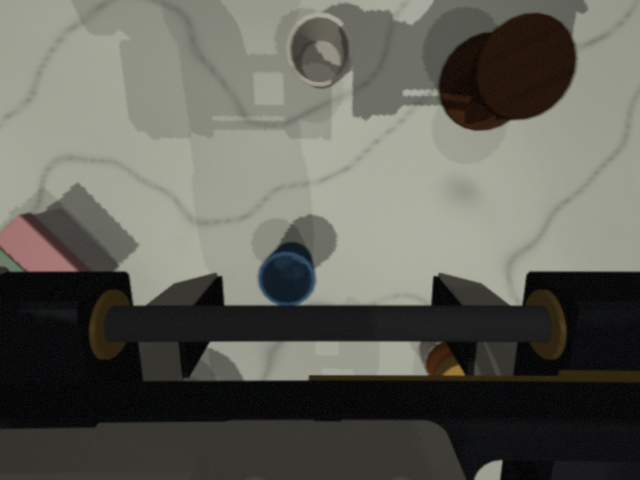

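The wrist view shows the blue cup at (287,275) with the jaws clear around it, the white cup at (320,48), and the pedestal disc at (525,65). The cup centre agrees with the first measurements to within 3 mm. I'll align, descend and grip.

```bash
python3 - <<'E'
from h import *
z=np.load("pics/w1.npz");P=z["P"][0:140,430:590].reshape(-1,3);T=P[(P[:,2]>.074)&(P[:,2]<.088)]
print(cv2.minEnclosingCircle(T[:,:2].astype(np.float32)),np.median(T,0))
E
python3 -m handwheel '[[1,0,-0.02,0.028,0,0,0],[1,0.02,-0.019,0.0265,0,0,0],[1,0.04,0,0,0,0,0],[1,0.04,0,0,0,0,0],[1,0.04,0,0,0,0,0],[1,0.03,0,0,0,0,0],[1,0.02,0,0,0,0,0],[1,0.01,0,0,0,0,0],[1,0.008,0,0,0,0,0],[1,0,0,0,0,0,0]]'
python3 -m handwheel '[[0,0,0,0,0,0,0],[0,0,0,0,0,0,0],[0,0,0,0,0,0,0],[0,0,0,0,0,0,0],[0,0,0,0,0,0,0],[0,0,0,0,0,0,0],[0,0,0,0,0,0,0]]' 25
```

```text
((0.4451790750026703, -0.013905555941164494), 0.03669555485248566) [ 0.44389143 -0.01451041  0.08027598]
clock: 3.15
position: [0.5224, -0.2482, 0.0184]
ee_rot: [0.343, 1.544, -0.342]
force: [-0.6, -0.4, -0.4]
width: 0.999
clock: 3.85
position: [0.5225, -0.2485, 0.0189]
ee_rot: [0.343, 1.543, -0.343]
force: [-0.9, -0.9, 2.6]
width: 0.57
```

```bash
python3 -m handwheel '[[0,-0.01,0,0,0,0,0],[0,-0.02,0,0,0,0,0],[0,-0.03,0,0,0,0,0],[0,-0.03,0,0,0,0,0],[0,-0.02,0,0,0,0,0],[0,-0.01,0,0,0,0,0],[0,0,0,0,0,0,0]]'
python3 - <<'E'
from h import *
s=observe();y=R.from_rotvec(s["ee_rot"]).as_matrix()[:,1]
go([.4435,-.013,.140],frame([0,0,-1],y))
im,d,P=cloud("wrist")
H=cv2.cvtColor(im,cv2.COLOR_BGR2HSV);h,s_,v=[H[...,i] for i in range(3)]
m=((h>98)&(h<125)&(s_>110));Q=P[m];Q=Q[np.isfinite(Q[:,2])];print(len(Q),Q.min(0),Q.max(0))
T=Q[Q[:,2]>np.percentile(Q[:,2],99)-.008];print(cv2.minEnclosingCircle(T[:,:2].astype(np.float32)))
E
```

```text
clock: 4.55
position: [0.5231, -0.2486, 0.1401]
ee_rot: [0.342, 1.541, -0.342]
force: [1.2, 1.1, -1.0]
width: 0.567
t 4.55 pos [ 0.5231 -0.2486  0.1401] w 0.567 F [ 1.2  1.1 -1. ] tool axes(cols)
 [[ 0.002  0.423  0.906]
 [-0.001  0.906 -0.423]
 [-1.     0.001  0.002]]
shift in tool axes [-0.0002  0.1798 -0.1718]
turn [-0.      0.0023 -0.0005] 0.1 deg; shift after turn [ 1.000e-04  1.798e-01 -1.718e-01]
9744 [ 0.46790479 -0.28852953  0.12349823] [ 0.54889927 -0.18361767  0.24827168]
((0.4992791414260864, -0.23969218134880066), 0.053933776915073395)
```

```bash
python3 -m handwheel '[[0,0,0.01,-0.01,0,0,0],[0,0,0.025,-0.024,0,0,0],[0,0,0.03,-0.028,0,0,0],[0,0,0.03,-0.028,0,0,0],[0,0,0.03,-0.028,0,0,0],[0,0,0.025,-0.024,0,0,0],[0,0,0.02,-0.02,0,0,0],[0,0,0.01,-0.01,0,0,0],[0,0,0,0,0,0,0],[0,0,0,0,0,0,0]]'
python3 - <<'E'
from h import *
s=observe();y=R.from_rotvec(s["ee_rot"]).as_matrix()[:,1]
go([.4435,-.013,.1],frame([0,0,-1],y))
for n in("scene","side"):
    im,d,P=cloud(n)
    H=cv2.cvtColor(im,cv2.COLOR_BGR2HSV);h,s_,v=[H[...,i] for i in range(3)]
    m=((h>98)&(h<125)&(s_>110));Q=P[m];Q=Q[np.isfinite(Q[:,2])&(np.hypot(Q[:,0]-.445,Q[:,1]+.014)<.04)&(Q[:,2]<.19)];print(len(Q),Q.min(0),Q.max(0),np.median(Q,0))
E
```

```text
clock: 5.6
position: [0.442, -0.0122, 0.1381]
ee_rot: [0.341, 1.545, -0.342]
force: [-0.1, -0.7, -1.2]
width: 0.567
t 5.6 pos [ 0.442  -0.0122  0.1381] w 0.567 F [-0.1 -0.7 -1.2] tool axes(cols)
 [[-0.001  0.422  0.907]
 [-0.     0.907 -0.422]
 [-1.    -0.001 -0.001]]
shift in tool axes [ 0.0381 -0.      0.0017]
turn [-0.     -0.001   0.0007] 0.1 deg; shift after turn [ 0.0381 -0.      0.0017]
113 [ 0.42121869 -0.03737495  0.12523422] [0.47176174 0.00184173 0.17672124] [ 0.46554661 -0.0186673   0.15689798]
56 [ 0.42485874 -0.04366845  0.12486706] [ 0.45625451 -0.02889564  0.16392   ] [ 0.44819893 -0.03697291  0.13548834]
```

```bash
python3 -m handwheel '[[0,0.01,0,0.001,0,0,0],[0,0.01,0,0.0005,0,0,0],[0,0.008,0,0,0,0,0],[0,0.005,0,0,0,0,0],[0,0.003,0,0,0,0,0],[0,0.002,0,0,0,0,0],[0,0,0,0,0,0,0]]'
python3 -m handwheel '[[0,0.001,0,0,0,0,0],[0,0,0,0,0,0,0],[0,0,0,0,0,0,0]]'
```

```text
clock: 6.4
position: [0.4441, -0.0131, 0.1006]
ee_rot: [0.343, 1.544, -0.343]
force: [-0.6, 0.4, -0.9]
width: 0.567
clock: 6.7
position: [0.4443, -0.0131, 0.0999]
ee_rot: [0.343, 1.543, -0.342]
force: [1.1, -0.0, -1.5]
width: 0.568
```

```bash
python3 -m handwheel '[[0,0.001,0,0,0,0,0],[0,0.0005,0,0,0,0,0],[0,0,0,0,0,0,0]]'
```

```text
clock: 7.0
position: [0.4445, -0.0133, 0.0987]
ee_rot: [0.343, 1.543, -0.342]
force: [-1.8, -0.7, 7.3]
width: 0.566
```

Contact at the expected height. Now I release, rise and check.

```bash
python3 -m handwheel '[[0.6,-0.0005,0,0,0,0,0],[0.65,0,0,0,0,0,0],[0.8,0,0,0,0,0,0],[1,0,0,0,0,0,0],[1,0,0,0,0,0,0],[1,0,0,0,0,0,0],[1,-0.02,0,0,0,0,0],[1,-0.04,0,0,0,0,0],[1,-0.04,0,0,0,0,0],[1,-0.04,0,0,0,0,0]]'
python3 - <<'E'
from h import *
s=observe();a=np.radians(-9.5);f=np.array([np.cos(a),np.sin(a),0])
y=R.from_rotvec(s["ee_rot"]).as_matrix()[:,1]
for n in("scene","side","wrist"):
    im,d,P=cloud(n); cv2.imwrite(f"pics/{n}2.png",im)
    H=cv2.cvtColor(im,cv2.COLOR_BGR2HSV);h,s_,v=[H[...,i] for i in range(3)]
    m=((h>98)&(h<125)&(s_>110));Q=P[m];Q=Q[np.isfinite(Q[:,2])&(np.hypot(Q[:,0]-.445,Q[:,1]+.014)<.05)&(Q[:,2]<.15)]
    T=Q[Q[:,2]>.127];print(n,len(Q),Q.min(0).round(3),Q.max(0).round(3));
    if len(T): print(cv2.minEnclosingCircle(T[:,:2].astype(np.float32)))
# view pose for holder: tool pointing forward-down 45
print("look: ");go([.50,.245,.25],frame(f+[0,0,-1],[-f[1],f[0],0]))
E
```

```text
clock: 8.0
position: [0.4437, -0.0134, 0.2402]
ee_rot: [0.343, 1.544, -0.343]
force: [1.6, 0.3, -0.2]
width: 1.001
scene 315 [ 0.423 -0.04   0.083] [0.473 0.01  0.139]
((0.44873136281967163, -0.014873913489282131), 0.0261553768068552)
side 395 [ 0.421 -0.046  0.083] [0.469 0.012 0.137]
((0.44719791412353516, -0.018638353794813156), 0.0291130430996418)
wrist 3986 [ 0.42  -0.04   0.079] [0.471 0.011 0.135]
((0.446327805519104, -0.014677464962005615), 0.026151712983846664)
look: 
t 8.15 pos [ 0.4457 -0.013   0.241 ] w 1.003 F [-0.4  0.5 -0.9] tool axes(cols)
 [[ 0.005  0.423  0.906]
 [ 0.002  0.906 -0.423]
 [-1.     0.004  0.004]]
shift in tool axes [-0.0083  0.2568 -0.0599]
turn [-0.2579 -0.7761  0.1035] 47.2 deg; shift after turn [0.0014 0.2634 0.0141]
```

Run:
```python
from h import *
im=cv2.imread("pics/scene0.png")[275:350,370:455]
cv2.imwrite("pics/crop.png",cv2.convertScaleAbs(cv2.resize(im,None,fx=8,fy=8,interpolation=cv2.INTER_CUBIC),alpha=1.6))
z=np.load("pics/scene0.npz");P=z["P"];c=cv2.cvtColor(z["im"],cv2.COLOR_BGR2HSV)
m=(c[...,1]<70);b=np.zeros_like(m);b[290:335,395:435]=1;Q=P[m&b&(P[...,2]>.03)];print(len(Q))
a=np.radians(-9.5);f=np.array([np.cos(a),np.sin(a),0]);l=np.array([-f[1],f[0],0]);u=np.array([0,0,1.])
ax=(f+u)/2**.5;nz=(u-f)/2**.5;o=np.array([.523,.2425,0])
# handle in slope coordinates
g=(c[...,0]>50)&(c[...,0]<85)&(c[...,1]>120)
for n,bb in(("scene",(380,445,285,345)),("side",(285,330,168,212))):
    z=np.load(f"pics/{n}0.npz");P=z["P"];c=cv2.cvtColor(z["im"],cv2.COLOR_BGR2HSV)
    g=(c[...,0]>50)&(c[...,0]<85)&(c[...,1]>120);b=np.zeros_like(g);b[bb[2]:bb[3],bb[0]:bb[1]]=1
    G=P[g&b&(P[...,2]>.09)];S=np.c_[(G-o)@ax,(G-o)@l,(G-o)@nz]
    print(n,np.percentile(S,[2,25,50,75,98],axis=0).round(4))
S=np.c_[(Q-o)@ax,(Q-o)@l,(Q-o)@nz];print("grey",np.percentile(S,[5,25,50,75,95],axis=0).round(3))
```

```text
268
scene [[ 0.0847 -0.004   0.0524]
 [ 0.1243  0.001   0.0602]
 [ 0.1612  0.0056  0.0612]
 [ 0.1932  0.0103  0.0618]
 [ 0.2026  0.0142  0.0628]]
side [[ 0.0854 -0.0104  0.0521]
 [ 0.1101 -0.0061  0.057 ]
 [ 0.1422 -0.0031  0.0594]
 [ 0.1709 -0.0006  0.0615]
 [ 0.1973  0.0054  0.0646]]
grey [[ 0.044 -0.022  0.026]
 [ 0.069 -0.013  0.035]
 [ 0.071  0.014  0.047]
 [ 0.072  0.022  0.056]
 [ 0.078  0.028  0.062]]
```

View pics/crop.png

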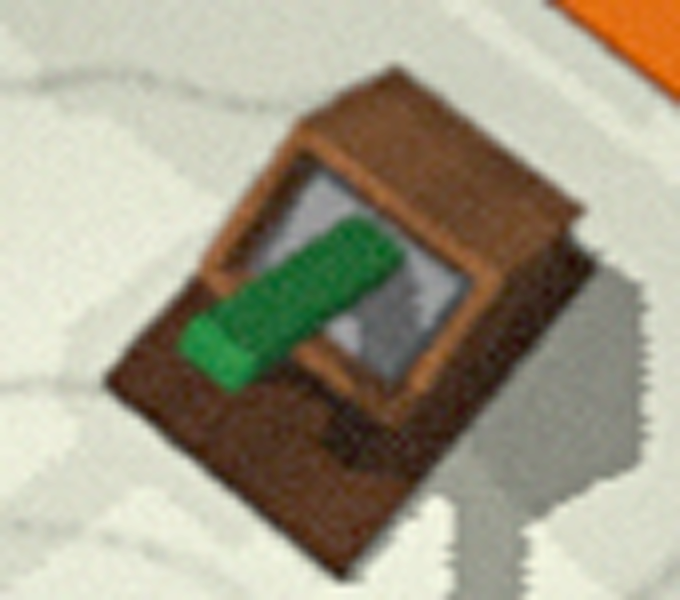

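The crop shows the handle joining the bowl's back plate near the upper (robot-side) edge of the mouth. The open side therefore faces up the slope normal, which matches the measured coordinates. Next I turn the tool to the 45° grasp pose.

```bash
python3 -m handwheel '[[1,0,0,0,-0.037,-0.111,0.015],[1,0,0,0,-0.037,-0.111,0.015],[1,0,0,0,-0.037,-0.111,0.015],[1,0,0,0,-0.037,-0.111,0.015],[1,0,0,0,-0.037,-0.111,0.015],[1,0,0,0,-0.037,-0.111,0.015],[1,0,0,0,-0.037,-0.111,0.015],[1,0,0,0,0,0,0],[1,0,0,0,0,0,0]]'
cat >> h.py <<'E'
a=np.radians(-9.5);f=np.array([np.cos(a),np.sin(a),0]);l=np.array([-f[1],f[0],0]);u=np.array([0,0,1.])
ax=(f+u)/2**.5;nz=(u-f)/2**.5;o=np.array([.523,.2425,0]);RS=frame(-nz,l)
E
python3 - <<'E'
from h import *
go(o+.125*ax+.001*l+.136*nz,RS)
E
```

```text
clock: 9.05
position: [0.4455, -0.0196, 0.2386]
ee_rot: [0.088, 0.869, -0.195]
force: [-0.4, 0.4, 0.3]
width: 0.998
t 9.05 pos [ 0.4455 -0.0196  0.2386] w 0.998 F [-0.4  0.4  0.3] tool axes(cols)
 [[ 0.629  0.205  0.749]
 [-0.134  0.979 -0.156]
 [-0.765 -0.002  0.643]]
shift in tool axes [ 0.05    0.2732 -0.0235]
turn [-0.0287 -0.0864  0.0295] 5.5 deg; shift after turn [ 0.0562  0.2723 -0.0203]
```

```bash
python3 -m handwheel '[[1,0,0.02,0,-0.015,-0.045,0.015],[1,0,0.04,0,-0.015,-0.045,0.015],[1,0,0.04,0,0,0,0],[1,0,0.04,0,0,0,0],[1,0,0.04,0,0,0,0],[1,0,0.04,-0.01,0,0,0],[1,0,0.03,-0.01,0,0,0],[1,0,0.02,0,0,0,0],[1,0,0,0,0,0,0],[1,0,0,0,0,0,0]]'
python3 - <<'E'
from h import *
go(o+.125*ax+.001*l+.136*nz,RS)
im,d,P=cloud("wrist");cv2.imwrite("pics/w3.png",im);np.savez("pics/w3.npz",im=im,P=P)
c=cv2.cvtColor(im,cv2.COLOR_BGR2HSV);g=(c[...,0]>50)&(c[...,0]<85)&(c[...,1]>120)&(P[...,2]>.08)&(P[...,2]<.22)
G=P[g];G=G[np.hypot(G[:,0]-.575,G[:,1]-.235)<.1];S=np.c_[(G-o)@ax,(G-o)@l,(G-o)@nz]
print(len(S),np.percentile(S,[2,25,50,75,98],axis=0).round(4))
T=S[abs(S[:,2]-.061)<.006];k=np.polyfit(T[:,0],T[:,1],1);print("lateral slope",k)
E
```

```text
clock: 10.05
position: [0.4777, 0.2473, 0.2244]
ee_rot: [0.062, 0.781, -0.159]
force: [-0.3, -0.7, 0.5]
width: 1.003
t 10.05 pos [0.4777 0.2473 0.2244] w 1.003 F [-0.3 -0.7  0.5] tool axes(cols)
 [[ 0.699  0.165  0.696]
 [-0.119  0.986 -0.115]
 [-0.705 -0.003  0.709]]
shift in tool axes [ 0.0548  0.0038 -0.0016]
turn [0.0018 0.0024 0.0022] 0.2 deg; shift after turn [ 0.0548  0.0037 -0.0015]
2876 [[ 0.0908 -0.005   0.0586]
 [ 0.112  -0.0011  0.0597]
 [ 0.1367  0.0034  0.0602]
 [ 0.1632  0.0078  0.0606]
 [ 0.1884  0.012   0.0616]]
lateral slope [0.00736015 0.00237578]
```

View pics/w3.png

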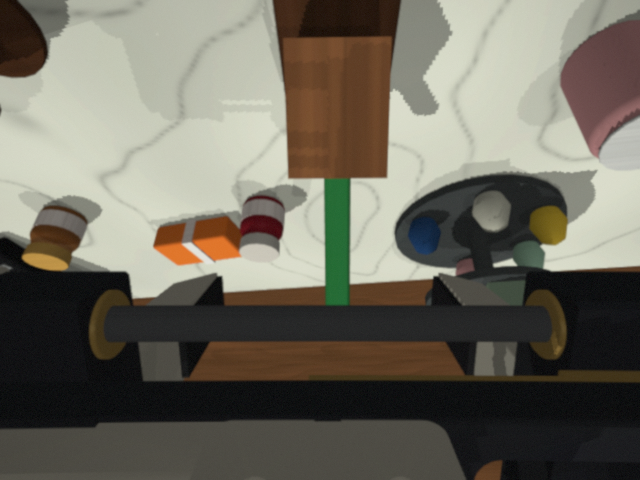

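The wrist view shows the green handle running from the mouth at (337,180) to (338,300), centred between the jaws and parallel to the tool. The handle centreline is 3.4 mm to the left of the holder axis. I'll approach along the tool axis.

```bash
python3 -m handwheel '[[1,0.02,0.003,-0.001,0,0,0],[1,0.03,0.003,0,0,0,0],[1,0.03,0,0,0,0,0],[1,0.03,0,0,0,0,0],[1,0.02,0,0,0,0,0],[1,0.015,0,0,0,0,0],[1,0.01,0,0,0,0,0],[1,0,0,0,0,0,0],[1,0,0,0,0,0,0]]'
python3 - <<'E'
from h import *
go(o+.125*ax+.0034*l+.035*nz,RS)
E
```

```text
clock: 11.0
position: [0.5868, 0.2351, 0.1159]
ee_rot: [0.064, 0.778, -0.157]
force: [0.5, -0.2, 0.3]
width: 0.999
t 11.0 pos [0.5868 0.2351 0.1159] w 0.999 F [ 0.5 -0.2  0.3] tool axes(cols)
 [[ 0.701  0.165  0.694]
 [-0.117  0.986 -0.116]
 [-0.703 -0.     0.711]]
shift in tool axes [ 0.0016  0.0002 -0.0024]
turn [0.0005 0.0055 0.0001] 0.3 deg; shift after turn [ 0.0016  0.0002 -0.0023]
```

```bash
python3 -m handwheel '[[0,0.001,0,-0.002,0,0,0],[0,0,0,0,0,0,0],[0,0,0,0,0,0,0],[0,0,0,0,0,0,0],[0,0,0,0,0,0,0],[0,0,0,0,0,0,0],[0,0,0,0,0,0,0],[0,0,0,0,0,0,0],[0,0,0,0,0,0,0],[0,0,0,0,0,0,0]]' 55
python3 -m handwheel '[[0,0,0,0.003,0,0,0],[0,0,0,0.007,0,0,0],[0,0,0,0.01,0,0,0],[0,0,0,0.01,0,0,0],[0,0,0,0.01,0,0,0],[0,0,0,0,0,0,0]]'
```

```text
clock: 12.0
position: [0.5864, 0.2358, 0.1135]
ee_rot: [0.064, 0.778, -0.156]
force: [0.4, 1.2, 0.4]
width: 0.214
clock: 12.6
position: [0.6156, 0.2307, 0.1434]
ee_rot: [0.066, 0.776, -0.157]
force: [-0.4, 0.0, -0.9]
width: 0.211
```

```bash
python3 -m handwheel '[[0,0,0,0.01,0,0,0],[0,0,0,0.015,0,0,0],[0,0,0,0.015,0,0,0],[0,0,0,0.015,0,0,0],[0,0,0,0.01,0,0,0],[0,-0.01,0,0.01,0,0,0],[0,-0.02,0,0.02,0,0,0],[0,-0.03,0,0.03,0,0,0],[0,-0.02,0,0.02,0,0,0],[0,0,0,0,0,0,0]]'
python3 - <<'E'
from h import *
c=np.array([.4463,-.0147,0]);go(c+.088*f+[0,0,.181],frame(-u,l))
im,d,P=cloud("side");cv2.imwrite("pics/side4.png",im)
E
```

```text
clock: 13.6
position: [0.6597, 0.2247, 0.3063]
ee_rot: [0.068, 0.773, -0.155]
force: [0.6, 0.2, -0.8]
width: 0.207
t 13.6 pos [0.6597 0.2247 0.3063] w 0.207 F [ 0.6  0.2 -0.8] tool axes(cols)
 [[ 0.705  0.164  0.69 ]
 [-0.114  0.986 -0.118]
 [-0.7    0.005  0.715]]
shift in tool axes [ 0.0273 -0.2719 -0.1469]
turn [-0.001   0.796  -0.0049] 45.6 deg; shift after turn [ 0.1253 -0.2714 -0.083 ]
```

View pics/side4.png

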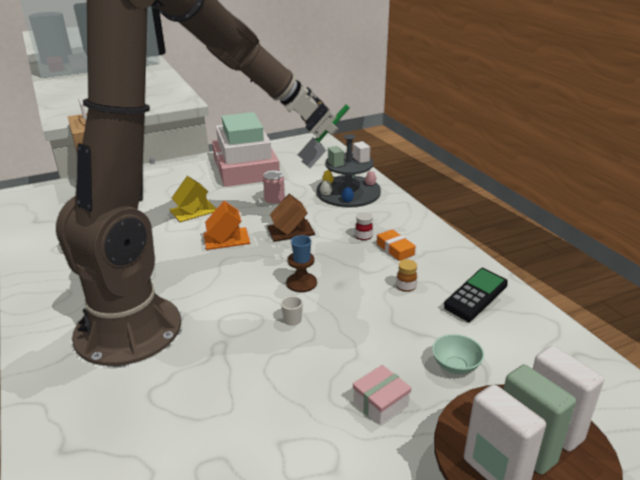

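The side view shows the scoop drawn clear at (322,138) with its bowl at lower left, the holder empty at (290,215), and the blue cup upright on the pedestal at (301,250). Now I level it.

```bash
python3 -m handwheel '[[0,0,0,0,0,0.05,0],[0,0,0,0,0,0.1,0],[0,0,0,0,0,0.1,0],[0,0,0,0,0,0.1,0],[0,0,0,0,0,0.1,0],[0,0,0,0,0,0.1,0],[0,0,0,0,0,0.1,0],[0,0,0,0,0,0.1,0],[0,0,0,0,0,0.05,0],[0,0,0,0,0,0,0]]'
python3 - <<'E'
from h import *
c=np.array([.4463,-.0147,0]);go(c+.088*f+[0,0,.181],frame(-u,l))
E
```

```text
clock: 14.65
position: [0.6594, 0.2217, 0.2977]
ee_rot: [0.13, 1.58, -0.135]
force: [1.5, 1.2, -1.8]
width: 0.209
t 14.65 pos [0.6594 0.2217 0.2977] w 0.209 F [ 1.5  1.2 -1.8] tool axes(cols)
 [[-0.014  0.168  0.986]
 [-0.002  0.986 -0.168]
 [-1.    -0.004 -0.013]]
shift in tool axes [ 0.1188 -0.2681 -0.0809]
turn [-0.0025 -0.0133  0.0038] 0.8 deg; shift after turn [ 0.1167 -0.2684 -0.0832]
```

```bash
python3 -m handwheel '[[0,0,-0.01,-0.003,0,-0.013,0],[0,0,-0.025,-0.007,0,0,0],[0,0,-0.035,-0.01,0,0,0],[0,0,-0.04,-0.01,0,0,0],[0,0,-0.04,-0.01,0,0,0],[0,0,-0.04,-0.015,0,0,0],[0,0,-0.035,-0.01,0,0,0],[0,0.01,-0.025,-0.01,0,0,0],[0,0.02,-0.015,-0.007,0,0,0],[0,0.02,-0.005,0,0,0,0]]'
python3 -m handwheel '[[0,0.01,0,0,0,0,0],[0,0,0,0,0,0,0],[0,0,0,0,0,0,0]]'
cat > chk.py <<'E'
from h import *
import sys
c=np.array([.4463,-.0147,0]);go(c+.088*f+[0,0,.181],frame(-u,l))
p=observe()["position"]
for n in("scene","side","wrist"):
    im,d,P=cloud(n);cv2.imwrite(f"pics/{n}{sys.argv[1]}.png",im)
    H=cv2.cvtColor(im,cv2.COLOR_BGR2HSV);h,s,v=[H[...,i] for i in range(3)]
    ok=np.isfinite(P[...,2])&(np.hypot(P[...,0]-p[0],P[...,1]-p[1])<.2)
    G=P[ok&(h>50)&(h<85)&(s>120)&(abs(P[...,2]-p[2]-.02)<.05)]
    if len(G)>20:
        m=G.mean(0);V=np.linalg.svd(G-m)[2] if len(G)<3000 else np.linalg.svd((G-m)[::9])[2];t=(G-m)@V[0]
        print(n,"handle",len(G),"axis",V[0].round(3),"ends",(m+V[0]*np.percentile(t,1)).round(3),(m+V[0]*np.percentile(t,99)).round(3))
    B=P[ok&(s<70)&(abs(P[...,2]-p[2])<.04)&((P-p)@f<-.045)&((P-p)@f>-.16)&(abs((P-p)@l)<.04)]
    if len(B)>20:print(n,"bowl",len(B),"f",np.percentile((B-p)@f,[1,50,99]).round(3),"l",np.percentile((B-p)@l,[1,50,99]).round(3),"z",np.percentile(B[:,2],[1,50,99]).round(3))
    Q=P[ok&(h>98)&(h<125)&(s>110)&(P[...,2]<.145)&(P[...,2]>.127)&(np.hypot(P[...,0]-.445,P[...,1]+.014)<.05)]
    if len(Q)>9:print(n,"cup",len(Q),cv2.minEnclosingCircle(Q[:,:2].astype(np.float32)))
E
python3 chk.py 5
```

```text
clock: 15.65
position: [0.5314, -0.0314, 0.2499]
ee_rot: [0.129, 1.562, -0.134]
force: [0.2, -0.1, -1.4]
width: 0.212
clock: 15.95
position: [0.5338, -0.0282, 0.2412]
ee_rot: [0.128, 1.563, -0.129]
force: [-0.3, 0.2, -0.8]
width: 0.213
t 15.95 pos [ 0.5338 -0.0282  0.2412] w 0.213 F [-0.3  0.2 -0.8] tool axes(cols)
 [[ 0.004  0.163  0.987]
 [-0.001  0.987 -0.163]
 [-1.    -0.     0.004]]
shift in tool axes [ 0.0602 -0.0011 -0.0008]
turn [0.0024 0.0043 0.    ] 0.3 deg; shift after turn [ 0.0602 -0.0011 -0.0005]
scene handle 232 axis [ 0.987 -0.163 -0.004] ends [ 0.55  -0.029  0.267] [ 0.608 -0.039  0.267]
scene bowl 395 f [-0.124 -0.106 -0.054] l [-0.026 -0.011  0.025] z [0.232 0.246 0.269]
scene cup 21 ((0.45177602767944336, -0.000977421528659761), 0.018748627975583076)
side handle 145 axis [-0.982  0.185  0.03 ] ends [ 0.603 -0.049  0.261] [ 0.484 -0.027  0.265]
side bowl 727 f [-0.125 -0.09  -0.053] l [-0.031 -0.022  0.026] z [0.231 0.253 0.269]
side cup 108 ((0.44537362456321716, -0.017476767301559448), 0.028056491166353226)
wrist handle 8130 axis [ 0.986 -0.165  0.001] ends [ 0.483 -0.02   0.267] [ 0.557 -0.032  0.267]
wrist bowl 27614 f [-0.116 -0.085 -0.053] l [-0.025 -0.     0.024] z [0.233 0.235 0.268]
```

View pics/scene5.png

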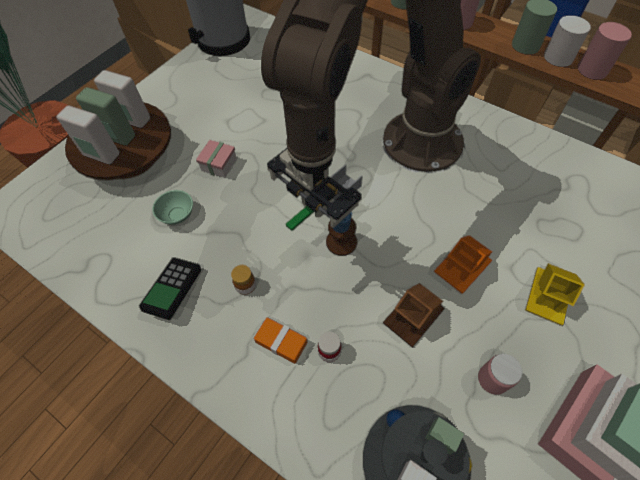

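The scene view shows the scoop in the gripper over the pedestal at about (340,215), and bystanders undisturbed. The scoop is level to within 0.3° and the bowl centre is 89 mm from the TCP. I'll descend.

```bash
python3 -m handwheel '[[0,0.005,-0.001,0.001,0,0.004,0],[0,0.01,0,0,0,0,0],[0,0.015,0,0,0,0,0],[0,0.015,0,0,0,0,0],[0,0.01,0,0,0,0,0],[0,0.005,0,0,0,0,0],[0,0.003,0,0,0,0,0],[0,0,0,0,0,0,0],[0,0,0,0,0,0,0],[0,0,0,0,0,0,0]]'
python3 chk.py 6
```

```text
clock: 17.1
position: [0.5348, -0.0304, 0.1785]
ee_rot: [0.129, 1.566, -0.129]
force: [-0.1, -0.3, -1.2]
width: 0.212
t 17.1 pos [ 0.5348 -0.0304  0.1785] w 0.212 F [-0.1 -0.3 -1.2] tool axes(cols)
 [[ 0.001  0.164  0.986]
 [-0.     0.986 -0.164]
 [-1.     0.     0.001]]
shift in tool axes [-0.0025  0.0008 -0.0019]
turn [ 0.0009  0.0009 -0.0001] 0.1 deg; shift after turn [-0.0025  0.0008 -0.0019]
scene handle 201 axis [ 0.985 -0.174 -0.009] ends [ 0.552 -0.031  0.204] [ 0.609 -0.042  0.204]
scene bowl 433 f [-0.124 -0.103 -0.054] l [-0.026 -0.009  0.025] z [0.168 0.183 0.207]
side handle 64 axis [-0.979  0.203  0.001] ends [ 0.6   -0.053  0.203] [ 0.484 -0.029  0.203]
side bowl 707 f [-0.126 -0.091 -0.053] l [-0.031 -0.021  0.027] z [0.168 0.19  0.206]
side cup 107 ((0.4455375075340271, -0.017091084271669388), 0.029336366802453995)
wrist handle 8123 axis [ 0.987 -0.163 -0.   ] ends [ 0.483 -0.022  0.204] [ 0.557 -0.034  0.204]
wrist bowl 27612 f [-0.117 -0.086 -0.054] l [-0.025 -0.     0.024] z [0.17  0.172 0.205]
```

View pics/side6.png

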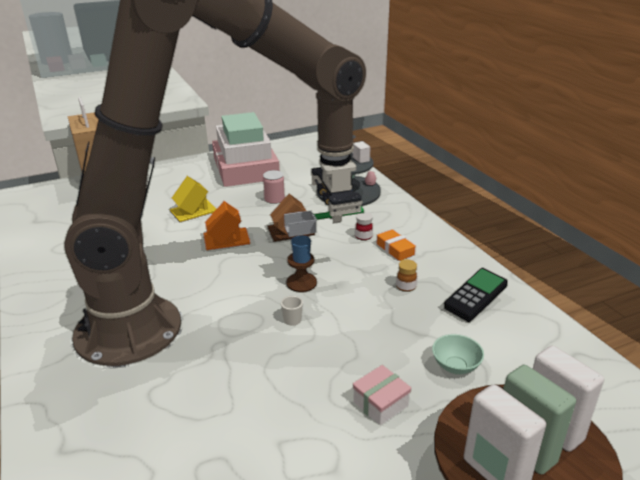

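The side view shows the level scoop at (300,222), open side up, above the blue cup at (301,250). The bowl centre is (0.4465, -0.0156) and the cup (0.446, -0.015), with about 33 mm of clearance.

```bash
python3 -m handwheel '[[0,0,0,0,0,0,0],[0,0,0,0,0,0,0],[0,0,0,0,0,0,0]]' && python3 -c "
from cell import *
s=observe();print(s['position'],max(map(abs,s['dq'])),s['width']);print(sign_off())"
```

```text
clock: 17.55
position: [0.5345, -0.0304, 0.178]
ee_rot: [0.129, 1.567, -0.129]
force: [-0.6, -0.4, -1.4]
width: 0.21
[ 0.53446399 -0.03039976  0.17800602] 0.001963668040031279 0.20989709834860173
the job is handed in; nothing more can be done
None
```

I set the blue cup upright on the pedestal and let it go. Then I drew the green-handled scoop out of its holder, levelled it open side up, and handed in holding it still above the cup, at 17.6 s of the 59 s allowed.

- **Cup:** the wrist camera puts it about 1–2 mm from the pedestal centre. The scene and side cameras differ from that by up to about 4 mm.
- **Scoop:** the bowl centre is within about 1 mm of the cup's axis, and its underside is about 33 mm above the rim. The tool is level to about 0.1°. The handle measures level to about 0.5° in the scene view and less in the others.
- **Grip:** steady at 19–20 mm opening with a 55 N grip, the arm nearly motionless, and about 1.5 N on the wrist.
- **Bystanders:** the pictures show them and the orange and yellow look-alikes where they were.

No final check failed. Once the scoop was lowered, the scene camera no longer saw enough of the cup rim to measure it. The final cup position therefore rests on the side view, which agrees with the earlier wrist measurement to about 2.5 mm.

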